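# Spin-check the vial carousel and stop it on the pointer

## Robot

A 7-joint arm with a two-finger parallel gripper is mounted at the origin on the work surface. World frame = base frame: x ahead of the robot, y to its left, z up, the work surface at z = 0. Lengths are in m, angles in rad, forces in N, time in s.
With the tool pointing down it reaches from about 0.4 to 0.875 m from the base axis. Payload 19.3 kg.
Tool frame: the origin (TCP) lies at the very end of the fingers, on their centre line; the grasp point (between the pads) lies 19 mm behind it; z points along the fingers, y is the line along which they close (so a half turn about z gives the same grasp; the last joint's range is limited). The gripper opens to 85 mm and grips with 20 to 120 N. Pads are 22 mm wide; open, the fingers measure 114 mm over their backs; the gripper's body (76 mm by 85 mm) begins 54 mm behind the grasp point. The pads swing forward as they close: fully open they stand 13 mm farther back than shut.
Start: joints at [1.161, 0.521, -0.036, 1.599, 0.021, 1.021, -0.113], TCP at [0.208, -0.589, 0.231] pointing down, gripper open.
Joint ranges: [-2.91, 2.91], [-0.3, 2.13], [-1.5, 1.42], [0.17, 2.43], [-1.26, 4.41], [0.16, 1.93], [-2.52, 2.52]. Speed limits (rad/s): [1.89, 1.89, 2.39, 2.39, 3.01, 3.01, 3.01].

## Interface

Orientations are given as [roll, pitch, yaw] about the fixed x, y, z axes, in that order (R = Rz(yaw) Ry(pitch) Rx(roll)).
In Python, from workcell import bot gives the robot as it stands. The module is installed in compiled form; this text tells all that it offers.
- The arm moves only by the tool apply_moves, never from a script. Its arguments are lists of equal length, an entry for each row: "claw": the finger opening in m, from 0 to 0.0854; "xyz": the shift along the tool's x, y, z in m, a list of three; "twist": the turn, a rotation vector about the tool's x, y, z in rad, a list of three. A call has 1 to 20 rows; each row shifts and turns the commanded pose from where the row before left it, along the tool's axes as they then stand; what a row does not reach is not made up. A row lasts 1/10 s, in which the tool goes at most 50 mm and 8.59 degrees, less where a joint would pass 70% of its speed; a pose out of reach is approached as far as the arm can. A call with a gripper value outside its range is refused whole. The fingers move at their own pace and stop on an object; "force" is the grip in N (left out, the last holds). Time passes only in rows, so rows that do not move let the fingers close. It gives the time, the measured TCP pose, the force, the opening and the grip force at its end, in the units of the state.
- bot.observe(): the state, without advancing time (a new reading comes with each control period).
- bot.grab_frame(name): name is "scene" or "top" or "wrist"; returns a dict with "img" (384x512x3 uint8, red, green, blue), "vfov" (degrees; the focal length in pixels is half the picture's height over the tangent of half this angle, whatever the lens; pixels are square), "cx", "cy" (the principal point, pixels), "distortion" ([k1, k2, p1, p2, k3] as OpenCV has them; the pictures are not rectified), "view" (4x4, takes a point from world to camera coordinates). Camera axes: x right, y up, looking along -z (the intrinsics and any distortion apply to the point x, -y, -z); pixel columns grow to the right and rows downward; lengths in m; the calibration is good to about 2 mm. A picture is of the moment at which its call begins. There is no depth.
- bot.job_done(): hands the job in; it is judged then, once.
Trained networks look in the newest picture that a camera, given by its name, has taken for a name from the list of things; names that differ only in an ending like _2 or _b are one class to them, and where a whole thing is asked for, a point or a joint stands for the part that bears it (a point fixed in the world has none). Each returns a list of dicts, best first, with "score" (0 to 1); they miss things now and then, are a little off and sometimes report something else, mostly with a low value. They report only what shows in the picture. A call takes as long as a camera call.
- bot.find_in(camera, query): "position" ([x, y, z] in m, in world coordinates, good to about 4 mm: the middle of the surface that is visible of it).
The state is a dict: "clock": time; "qpos": joint angles; "qd": joint speeds; "joint_efforts": joint torques, N m; "position": TCP position; "tool_rot": TCP orientation; "force": force on the tool from outside, world axes, zero at the start; "moment": the same for the moment, N m; "grip_width": finger opening in m; "finger_force": force on a finger pad.
Only numpy, scipy, OpenCV 4.12 (cv2) and the standard library are available. Lean on these libraries where they do the work, as an engineer would, in place of code of your own. Each camera call takes 0.05 s, during which the arm holds its last target. There are 200 camera calls.

## Task

Check that the sample carousel runs freely: flick it with a fingertip at one of the lugs on its rim so that it spins anticlockwise (seen from above) by itself, and let the long pointed tongue sweep past the fixed pointer and go on round with nothing touching the turntable. Keep off it until the tongue is coming up to the pointer again on this or a later lap, then brake the disc with a fingertip, keeping the finger on for a moment, so that it stops with the tongue's tip within about a centimetre of being in line with the pointer; take the finger away and leave it at rest there. Touch only the flat disc and its lugs: not the vials on it or the centre knob, and leave everything else on the bench where it is.

Things in the scene. Friction and masses are not known exactly. Their poses are not given: they have to be found in the camera images.
- stand: Fixed white base, 300 x 300 mm, top 30 mm above the bench. Origin at bench level on the carousel's upright axis; x points to the pointer, z up. The pointer is a dark steel pin, 60 mm above the bench, pointing inwards from a round post (18 mm thick, 184 mm from the axis, top at 88 mm), its tip 156 mm from the axis; it stands on an extension of the base reaching 200 mm out.
- rotor (a joint): Turntable angle, rad: 0 with the tongue in line with the pointer, growing anticlockwise seen from above, no stops, counts on past 2 pi. Starts at rest, 0.9 to 2.8 rad short of the pointer (-2.8 to -0.9). Very free bearing (inertia about 0.004 kg m2): spin decays with a time constant of 7 to 10 s plus a light drag that stops it anywhere in the end; flicked to 2 rad/s it coasts 1.5 to 2 turns in some 15 s.
- turntable: Dark metal disc, 210 mm across, underside 53 and top 65 mm above the bench. Three lugs, 16 mm wide, as thick as the disc and flush with it, stick out of the rim every 120 degrees: a long pointed tongue (tip 145 mm from the axis) along its x, two short square lugs (ends 128 mm from the axis). Top bare from 66 mm outwards. Origin on the axis at bench level.
- tongue (a point): Tip of the long pointed tongue, 145 mm from the axis, 60 mm above the bench.
- aim (a point): Where the tongue's tip stands when in line with the pointer: 145 mm from the axis, 11 mm short of the pointer's tip, 60 mm above the bench.
- vials: Ten small glass vials, 12 mm across, fixed in a ring on the turntable, their centres 58 mm from the axis, tops 93 mm above the bench. Turn with it. Not to be touched. Origin on the axis at bench level.
- knob: Black knob on the middle of the turntable, 26 mm across, top 91 mm above the bench. Not to be touched. Origin on the axis at bench level.
- vial_a: Loose glass vial, 12 mm across, 32 mm tall, standing on a corner of the base that is away from the pointer, about 177 mm from the axis. Origin under its foot. Bystander.
- vial_b: As vial_a, black cap, on the other corner away from the pointer. Bystander.
- wood_rack: Wooden vial rack, 122 x 100 mm, 56 mm high with vials, on the bench. Origin under its centre. Bystander.
- white_rack: White plastic vial rack, 100 x 78 mm, 56 mm high with vials. Origin under its centre. Bystander.
- bottle_a: Amber bottle, 60 mm across, 140 mm tall. Origin under its foot. Bystander.
- bottle_b: Amber bottle, 60 mm across, 120 mm tall. Origin under its foot. Bystander.
- notebook: Notebook, 210 x 150 x 12 mm. Origin under its centre. Bystander.

How it is judged:
By the outcome, as a careful person would: the job done as asked, in the order asked, and still so for the second after the job is handed in, with the robot touching nothing.
It also fails if it takes over 58 s, if anything falls off the work surface, if the arm or the gripper's body presses on something with over 40 N, if the wrist force passes 120 N, or if a joint passes its speed limit or range.

## Working session

There is one attempt and no reset: what is moved stays moved. The work goes in short steps, Python scripts to look and compute and a tool call to move; the robot and the scene stay as the last step left them, time stands still between calls to the robot, and variables do not carry over. Pictures are saved under pics/ and viewed, at most 10 in all, crops included, and the job is handed in when it is done.

Besides the shell and the picture viewer there is one more tool, called after "Request:" as a command line: name --argument value ..., lists and objects as JSON in quotes. apply_moves: Moves the arm, as the interface text tells. Its arguments: {"type":"object","properties":{"claw":{"type":"array"},"xyz":{"type":"array"},"twist":{"type":"array"},"force":{"type":"number"}},"required":["claw","xyz","twist"]}

```bash
mkdir -p pics; cat > h.py <<'E'
from workcell import bot
import numpy as np, cv2
def K(f):
    h=f["img"].shape[0]; fl=h/2/np.tan(np.radians(f["vfov"])/2)
    return np.array([[fl,0,f["cx"]],[0,fl,f["cy"]],[0,0,1.]])
def ray(f,uv):
    uv=np.array(uv,float).reshape(-1,1,2)
    n=cv2.undistortPoints(uv,K(f),np.array(f["distortion"],float)).reshape(-1,2)
    V=np.array(f["view"]);R=V[:3,:3];o=-R.T@V[:3,3]
    d=np.c_[n[:,0],-n[:,1],-np.ones(len(n))]@R
    return o,d
def atz(f,uv,z):
    o,d=ray(f,uv); return o+d*((z-o[2])/d[:,2])[:,None]
def proj(f,P):
    V=np.array(f["view"]);p=np.atleast_2d(P)@V[:3,:3].T+V[:3,3]; p=p*[1,-1,-1]
    return cv2.projectPoints(p,np.zeros(3),np.zeros(3),K(f),np.array(f["distortion"],float))[0].reshape(-1,2)
def save(f,n): cv2.imwrite(n,cv2.cvtColor(f["img"],cv2.COLOR_RGB2BGR))
E
python3 - <<'E'
from h import *
np.set_printoptions(precision=3,suppress=True)
s=bot.observe(); print(s["clock"],s["position"],s["tool_rot"],s["grip_width"])
for c in ["top","scene"]:
    f=bot.grab_frame(c); save(f,f"pics/{c}0.png")
    V=np.array(f["view"]); print(c,f["vfov"],-V[:3,:3].T@V[:3,3])
    for q in ["stand","turntable","tongue","aim","knob","vials","vial_a","wood_rack","white_rack","bottle_a","notebook"]:
        print(q,[(np.round(d["position"],3),round(d["score"],2)) for d in bot.find_in(c,q)][:3])
print(bot.observe()["clock"])
E
```

```text
0.0 [ 0.208 -0.589  0.231] [-3.14  0.    0.34] 0.0855188327746015
top 54.77506263596683 [ 0.476 -0.003  1.154]
stand [(array([ 0.675, -0.406,  0.084]), 0.74), (array([0.587, 0.094, 0.033]), 0.69)]
turntable [(array([0.591, 0.091, 0.066]), 0.96)]
tongue [(array([0.586, 0.094, 0.066]), 0.59)]
aim [(array([0.59 , 0.096, 0.031]), 0.7)]
knob []
vials [(array([0.587, 0.098, 0.094]), 0.63)]
vial_a []
wood_rack [(array([0.44 , 0.394, 0.033]), 0.79)]
white_rack [(array([ 0.384, -0.436,  0.036]), 0.6)]
bottle_a [(array([ 0.672, -0.404,  0.083]), 0.9), (array([ 0.547, -0.424,  0.09 ]), 0.57)]
notebook [(array([0.672, 0.418, 0.011]), 0.6)]
scene 49.581621262066214 [1.438 0.163 0.942]
stand [(array([0.64 , 0.101, 0.035]), 0.58)]
turntable [(array([0.603, 0.096, 0.064]), 0.6)]
tongue [(array([0.596, 0.1  , 0.068]), 0.95), (array([0.601, 0.095, 0.063]), 0.44)]
aim [(array([0.637, 0.106, 0.031]), 0.96)]
knob [(array([0.601, 0.095, 0.06 ]), 0.48)]
vials [(array([0.593, 0.096, 0.082]), 0.8), (array([0.601, 0.096, 0.061]), 0.33)]
vial_a []
wood_rack [(array([0.469, 0.398, 0.035]), 0.96), (array([0.639, 0.105, 0.029]), 0.17)]
white_rack [(array([ 0.405, -0.435,  0.028]), 0.58)]
bottle_a [(array([ 0.567, -0.426,  0.075]), 0.76), (array([ 0.694, -0.404,  0.068]), 0.57)]
notebook [(array([0.686, 0.421, 0.014]), 0.9), (array([0.598, 0.095, 0.068]), 0.24)]
1.2
```

View pics/top0.png

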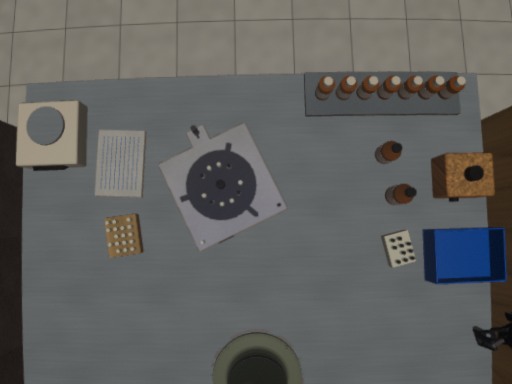

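View pics/scene0.png

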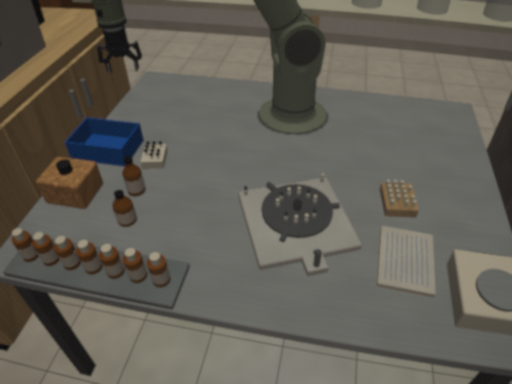

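```bash
cat >> h.py <<'E'
def rect(f,c,z,h=0.22,n=400):
    # metric picture of plane z: right=+x, up=+y
    g=np.linspace(-h,h,n); X,Y=np.meshgrid(c[0]+g,c[1]-g)
    uv=proj(f,np.c_[X.ravel(),Y.ravel(),np.full(X.size,z)]).astype(np.float32).reshape(n,n,2)
    return cv2.remap(f["img"],uv[...,0],uv[...,1],cv2.INTER_CUBIC)
E
python3 - <<'E'
from h import *
fs=[bot.grab_frame(c) for c in ("top","scene")]
im=np.hstack([rect(f,(0.595,0.095),0.065) for f in fs])
cv2.imwrite("pics/rect.png",im[...,::-1])
E
```

```text
(no output)
```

View pics/rect.png

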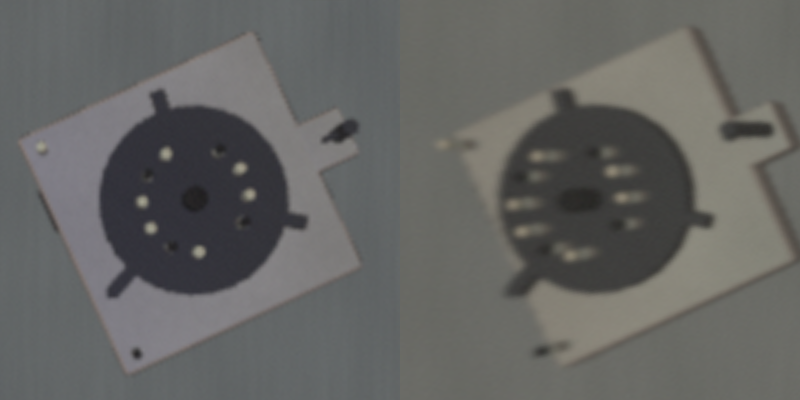

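```bash
python3 - <<'E'
from h import *
from scipy.optimize import least_squares
np.set_printoptions(precision=4,suppress=True)
c0=np.array([0.589,0.095])
for cam in ("top","scene"):
    f=bot.grab_frame(cam); g=cv2.cvtColor(f["img"],cv2.COLOR_RGB2GRAY).astype(np.float32)
    def samp(P): 
        uv=proj(f,P).astype(np.float32); return cv2.remap(g,uv[:,0],uv[:,1],cv2.INTER_LINEAR)[:,0]
    c=c0.copy(); r=np.linspace(.09,.12,61)
    for it in range(3):
        pts=[]
        for a in np.radians(np.arange(0,360,3)):
            u=np.array([np.cos(a),np.sin(a)])
            v=samp(np.c_[c+r[:,None]*u,np.full(61,.065)]); d=np.gradient(cv2.GaussianBlur(v[None],(1,1),0)[0])
            if d.max()>1.5: pts.append(c+r[d.argmax()]*u)
        pts=np.array(pts)
        s=least_squares(lambda p:np.hypot(*(pts-p[:2]).T)-p[2],[*c,.105],loss="soft_l1",f_scale=.001); c=s.x[:2]
    print(cam,s.x,len(pts))
    # lug angular centers: darkness on r=.118 ; tongue r=.138
    A=np.radians(np.arange(0,360,.5))
    for R in (.118,.135):
        v=samp(np.c_[c[0]+R*np.cos(A),c[1]+R*np.sin(A),np.full(len(A),.065)])
        dark=v<(60 if cam=="top" else 75)
        lab=np.flatnonzero(np.diff(np.r_[0,dark.astype(int)])==1); end=np.flatnonzero(np.diff(np.r_[dark.astype(int),0])==-1)
        print(R,[(np.degrees(A[i]),np.degrees(A[j])) for i,j in zip(lab,end)], np.percentile(v,[5,50,95]))
f=bot.grab_frame("top")
E
```

```text
top [0.5881 0.0948 0.104 ] 115
0.118 [(np.float64(107.0), np.float64(111.0)), (np.float64(226.5), np.float64(230.5)), (np.float64(345.5), np.float64(350.50000000000006))] [ 69.5723 127.0059 130.4585]
0.135 [(np.float64(227.0), np.float64(230.0))] [123.9594 127.1802 130.0528]
scene [0.5918 0.0964 0.1062] 113
0.118 [(np.float64(104.5), np.float64(112.0)), (np.float64(224.5), np.float64(233.0)), (np.float64(346.0), np.float64(351.0))] [ 68.6839 130.0005 135.745 ]
0.135 [(np.float64(225.5), np.float64(231.5))] [104.     130.9277 135.0274]
```

Request:
apply_moves --claw '[0, 0, 0, 0, 0, 0, 0, 0, 0, 0, 0, 0, 0, 0, 0, 0, 0, 0, 0, 0]' --xyz '[[0.0389, -0.0236, 0], [0.0389, -0.0236, 0], [0.0389, -0.0236, 0], [0.0389, -0.0236, 0], [0.0389, -0.0236, 0], [0.0389, -0.0236, 0], [0.0389, -0.0236, 0], [0.0389, -0.0236, 0], [0.0389, -0.0236, 0], [0.0389, -0.0236, 0], [0.0389, -0.0236, 0], [0.0389, -0.0236, 0], [0.0389, -0.0236, 0], [0.0389, -0.0236, 0], [0.0389, -0.0236, 0], [0.0389, -0.0236, 0], [0.0389, -0.0236, 0], [0, 0, 0], [0, 0, 0], [0, 0, 0]]' --twist '[[0, 0, 0], [0, 0, 0], [0, 0, 0], [0, 0, 0], [0, 0, 0], [0, 0, 0], [0, 0, 0], [0, 0, 0], [0, 0, 0], [0, 0, 0], [0, 0, 0], [0, 0, 0], [0, 0, 0], [0, 0, 0], [0, 0, 0], [0, 0, 0], [0, 0, 0], [0, 0, -0.14], [0, 0, -0.14], [0, 0, -0.14]]'

```text
clock: 3.45
position: [0.6981, 0.0098, 0.231]
tool_rot: [-3.141, 0.0, 0.766]
force: [0.2, -0.7, -0.2]
grip_width: 0.0001
finger_force: 0.0
```

Request:
apply_moves --claw '[0, 0, 0, 0, 0, 0]' --xyz '[[0, 0, 0], [0, 0, 0], [0, 0, 0.045], [0, 0, 0.045], [0, 0, 0.041], [0, 0, 0]]' --twist '[[0, 0, -0.137], [0, 0, -0.137], [0, 0, -0.137], [0, 0, -0.137], [0, 0, 0], [0, 0, 0]]'

```text
clock: 4.05
position: [0.695, 0.0089, 0.095]
tool_rot: [-3.134, 0.002, 1.308]
force: [-0.4, -0.4, 0.4]
grip_width: 0.0
finger_force: 0.0
```

```bash
python3 - <<'E'
from h import *
s=bot.observe();print(s["clock"],s["position"],s["tool_rot"],s["qpos"])
W=bot.grab_frame("wrist");T=bot.grab_frame("top");S=bot.grab_frame("scene")
def mark(f):
    im=f["img"].copy()
    a=np.radians(np.arange(0,360,5)); P=np.c_[.590+.105*np.cos(a),.0955+.105*np.sin(a),0*a+.065]
    for u in proj(f,P):
        if 0<u[0]<512 and 0<u[1]<384: im[int(u[1]),int(u[0])]=(255,0,0)
    for r in np.linspace(.12,.2,9):
        u=proj(f,[.590+r*np.cos(.44),.0955+r*np.sin(.44),.06])[0]
        if 0<u[0]<512 and 0<u[1]<384:im[int(u[1]),int(u[0])]=(255,255,0)
    u=proj(f,s["position"])[0]; print(u); 
    if 0<u[0]<512 and 0<u[1]<384:im[int(u[1]),int(u[0])]=(0,255,0)
    return im
w=cv2.resize(mark(W),(400,300)); 
def crop(f,m):
    u=proj(f,[.59,.0955,.06])[0].astype(int); return cv2.resize(m[u[1]-75:u[1]+75,u[0]-100:u[0]+100],(400,300),interpolation=cv2.INTER_CUBIC)
im=np.vstack([np.hstack([w,crop(T,mark(T))]),np.hstack([crop(S,mark(S)),np.zeros((300,400,3),np.uint8)])])
cv2.imwrite("pics/chk.png",im[...,::-1])
E
```

```text
4.05 [0.69504331 0.00892522 0.09495458] [-3.13373044e+00  2.48199683e-03  1.30773875e+00] [ 0.12698048  0.80789622 -0.37613206  1.47448376  0.33612287  0.93173355
 -0.61020889]
[255.33082808 256.09094086]
[248.72773955 145.95854112]
[260.40590921 223.81923598]
```

View pics/chk.png

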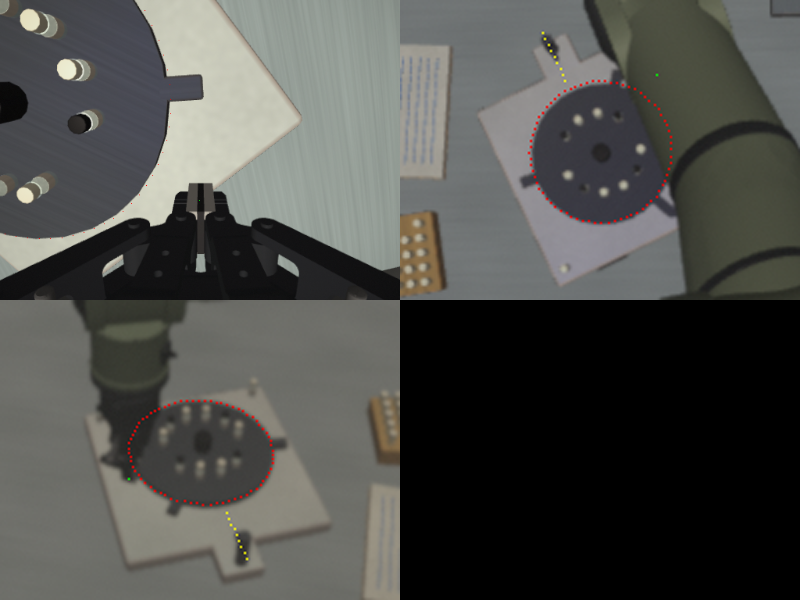

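Request:
apply_moves --claw '[0, 0, 0]' --xyz '[[0, 0, 0.03], [0, 0, 0.019], [0, 0, 0]]' --twist '[[0, 0, 0], [0, 0, 0], [0, 0, 0]]'

```text
clock: 4.5
position: [0.6973, 0.0093, 0.0503]
tool_rot: [-3.14, 0.001, 1.308]
force: [0.3, -0.4, 0.3]
grip_width: 0.0004
finger_force: 0.0
```

Request:
apply_moves --claw '[0, 0, 0, 0, 0, 0, 0, 0]' --xyz '[[0, 0, 0.005], [0.012, 0, 0], [0.026, 0, 0], [0.03, 0, 0], [0.03, 0, 0], [0, 0, 0], [0, 0, -0.045], [0, 0, -0.045]]' --twist '[[0, 0, 0], [0, 0, 0], [0, 0, 0], [0, 0, 0], [0, 0, 0], [0, 0, 0], [0, 0, 0], [0, 0, 0]]'

```text
clock: 5.3
position: [0.723, 0.1048, 0.1373]
tool_rot: [-3.14, 0.0, 1.309]
force: [0.7, -0.0, 1.3]
grip_width: 0.0001
finger_force: 0.0
```

```bash
cat >> h.py <<'E'
C=np.array([.590,.0955]); PH=0.44
A=np.radians(np.arange(0,360,.5))
def prof(f,R,z=.065):
    g=cv2.cvtColor(f["img"],cv2.COLOR_RGB2GRAY).astype(np.float32)
    uv=proj(f,np.c_[C[0]+R*np.cos(A),C[1]+R*np.sin(A),np.full(len(A),z)]).astype(np.float32)
    return cv2.remap(g,uv[:,0],uv[:,1],cv2.INTER_LINEAR)[:,0]
def darks(f,R,th):
    d=(prof(f,R)<th).astype(int); e=np.diff(np.r_[0,d,0]); i=np.flatnonzero(e==1); j=np.flatnonzero(e==-1)
    return [(round(float(np.degrees(A[a]+A[b-1])/2),1),int(b-a)//2) for a,b in zip(i,j)]
def look(cam):
    t=bot.observe()["clock"]; f=bot.grab_frame(cam); print(cam,round(t,3),"r118",darks(f,.118,80),"r137",darks(f,.137,95)); return f
E
python3 - <<'E'
from h import *
for k in range(3):
    look("scene"); f=look("top")
s=bot.observe(); print(s["position"],s["force"])
E
```

```text
scene 5.3 r118 [(70.5, 8), (184.8, 49), (312.8, 9)] r137 [(185.2, 46), (312.8, 8)]
top 5.35 r118 [(1.0, 2), (4.0, 2), (8.2, 3), (28.5, 32), (80.7, 6), (265.0, 189)] r137 [(20.8, 42), (266.0, 187)]
scene 5.4 r118 [(86.8, 9), (186.2, 52), (329.2, 8)] r137 [(185.0, 45), (329.8, 7)]
top 5.45 r118 [(1.2, 3), (25.0, 37), (97.5, 6), (265.3, 189)] r137 [(20.5, 41), (266.3, 187)]
scene 5.5 r118 [(103.2, 9), (185.2, 49), (224.8, 8), (345.2, 7)] r137 [(185.2, 46), (345.5, 6)]
top 5.55 r118 [(21.5, 43), (114.0, 6), (265.5, 188)] r137 [(20.2, 41), (266.5, 186)]
[0.72321688 0.10420593 0.13603646] [ 0.76639253 -0.70484467  0.51155508]
```

Request:
apply_moves --claw '[0, 0, 0, 0, 0, 0, 0, 0, 0, 0]' --xyz '[[-0.0215, -0.0177, 0], [-0.0215, -0.0177, 0], [0, 0, 0], [0, 0, 0.02], [0, 0, 0.02], [0, 0, 0], [0, 0, 0], [0, 0, 0], [0, 0, 0], [0, 0, 0]]' --twist '[[0, 0, 0], [0, 0, 0], [0, 0, 0], [0, 0, 0], [0, 0, 0], [0, 0, 0], [0, 0, 0], [0, 0, 0], [0, 0, 0], [0, 0, 0]]'

```text
clock: 6.6
position: [0.6785, 0.0717, 0.0969]
tool_rot: [3.141, -0.0, 1.308]
force: [0.2, 1.3, -0.8]
grip_width: -0.0001
finger_force: 0.0
```

```bash
python3 - <<'E'
from h import *
look("scene"); f=look("scene"); look("scene")
save(f,"pics/s2.png")
s=bot.observe(); print(s["position"],s["force"])
E
```

```text
scene 6.6 r118 [(30.2, 7), (149.8, 8), (204.0, 47), (272.0, 8)] r137 [(151.2, 7), (200.2, 46)]
scene 6.65 r118 [(37.0, 7), (156.8, 8), (204.0, 47), (279.0, 8)] r137 [(157.5, 6), (200.5, 46)]
scene 6.7 r118 [(44.2, 8), (164.0, 7), (204.0, 47), (286.0, 8)] r137 [(164.8, 7), (200.5, 46)]
[0.67830696 0.07168099 0.09659289] [-0.31337226 -0.58628616 -0.23491627]
```

Request:
apply_moves --claw '[0, 0, 0, 0, 0, 0, 0, 0, 0, 0, 0, 0, 0, 0, 0]' --xyz '[[0, 0, 0.02], [0, 0, 0], [0, 0, 0], [0, 0, 0], [0, 0, 0], [0, 0, 0], [0, 0, 0], [0, 0, 0], [0, 0, 0], [0, 0, 0], [0, 0, 0], [0, 0, 0], [0, 0, 0], [0, 0, 0], [0, 0, 0]]' --twist '[[0, 0, 0], [0, 0, 0], [0, 0, 0], [0, 0, 0], [0, 0, 0], [0, 0, 0], [0, 0, 0], [0, 0, 0], [0, 0, 0], [0, 0, 0], [0, 0, 0], [0, 0, 0], [0, 0, 0], [0, 0, 0], [0, 0, 0]]'

```text
clock: 8.25
position: [0.6782, 0.0717, 0.0763]
tool_rot: [-3.142, 0.0, 1.308]
force: [0.4, -0.3, -0.1]
grip_width: 0.0001
finger_force: 0.0
```

```bash
python3 - <<'E'
from h import *
look("scene"); look("scene"); f=look("scene")
s=bot.observe(); print(s["position"],s["force"])
E
```

```text
scene 8.25 r118 [(0.0, 0), (115.8, 8), (202.5, 51), (238.0, 8), (357.2, 5)] r137 [(0.2, 1), (200.0, 51), (357.0, 5)]
scene 8.3 r118 [(2.8, 5), (121.5, 8), (202.2, 51), (243.5, 8)] r137 [(2.8, 6), (200.0, 51)]
scene 8.35 r118 [(8.2, 5), (126.8, 8), (202.2, 51), (249.0, 8)] r137 [(8.2, 6), (199.8, 52)]
[0.67819958 0.07167901 0.07630754] [0.47424837 0.16316793 0.00358316]
```

Request:
apply_moves --claw '[0, 0, 0, 0, 0, 0, 0, 0, 0, 0, 0, 0, 0, 0, 0, 0, 0, 0]' --xyz '[[0, 0, 0], [0, 0, 0], [0, 0, 0], [0, 0, 0], [0, 0, 0], [0, 0, 0], [0, 0, 0], [0, 0, 0], [0, 0, 0], [0, 0, 0], [0, 0, 0], [0, 0, 0], [0, 0, 0], [0, 0, 0], [0, 0, 0], [0, 0, 0], [0, 0, 0], [0, 0, 0]]' --twist '[[0, 0, 0], [0, 0, 0], [0, 0, 0], [0, 0, 0], [0, 0, 0], [0, 0, 0], [0, 0, 0], [0, 0, 0], [0, 0, 0], [0, 0, 0], [0, 0, 0], [0, 0, 0], [0, 0, 0], [0, 0, 0], [0, 0, 0], [0, 0, 0], [0, 0, 0], [0, 0, 0]]'

```text
clock: 10.2
position: [0.6782, 0.0717, 0.0763]
tool_rot: [-3.142, -0.0, 1.308]
force: [-0.3, -0.6, 0.4]
grip_width: -0.0001
finger_force: 0.0
```

```bash
python3 - <<'E'
from h import *
np.set_printoptions(precision=2,suppress=True)
fs=look("scene"); ft=look("top"); look("scene")
for f,n in((ft,"top0"),(fs,"scene0")):
    f["img"]=cv2.imread(f"pics/{n}.png")[...,::-1].copy()
    for r in (.157,.16,.164,.168,.172):
        v=prof(f,r,.06); m=(A>np.radians(10))&(A<np.radians(40)); w=np.clip(np.median(v[m])-10-v[m],0,None)
        print(n,r,np.degrees((A[m]*w).sum()/max(w.sum(),1e-9)),np.degrees(A[m][v[m].argmin()]),v[m].min())
    # base edges at z=.03 in frame rotated by phi: find phi via edge pts on the 4 sides
    g=cv2.cvtColor(f["img"],cv2.COLOR_RGB2GRAY).astype(np.float32)
    ex=np.array([np.cos(PH),np.sin(PH)]);ey=np.array([-ex[1],ex[0]]); d=np.linspace(.135,.165,61)
    for nrm,tan in((ex,ey),(ey,ex),(-ex,ey),(-ey,ex)):
        P=[]
        for t in np.linspace(-.12,.12,49):
            if nrm is ex and abs(t)<.05: continue
            uv=proj(f,np.c_[C+d[:,None]*nrm+t*tan,np.full(61,.03)]).astype(np.float32)
            v=cv2.remap(g,uv[:,0],uv[:,1],cv2.INTER_LINEAR)[:,0]; P.append((t,d[np.gradient(v).argmin()]))
        P=np.array(P); k=cv2.fitLine(P.astype(np.float32),cv2.DIST_HUBER,0,.001,.001).ravel()
        sl=k[1]/k[0]; sg=-1 if (nrm is ex or tan is ey and nrm[0]>0) else 1
        print(n,"edge slope deg",np.degrees(np.arctan(sl)),"normal",nrm,"dist",k[3]-sl*k[2])
E
```

```text
scene 10.2 r118 [(65.0, 8), (202.2, 51), (307.2, 8)] r137 [(200.0, 51)]
top 10.25 r118 [(12.5, 25), (32.8, 1), (71.2, 6), (273.8, 172)] r137 [(11.0, 22), (33.2, 6), (273.5, 172)]
scene 10.3 r118 [(73.2, 9), (202.2, 51), (315.8, 8)] r137 [(200.0, 51)]
top0 0.157 24.359415120949592 24.5 76.4707
top0 0.16 24.15149288504964 24.5 67.890625
top0 0.164 24.235064143053165 25.0 61.98047
top0 0.168 24.475744205380092 24.5 53.07422
top0 0.172 24.306632351336194 23.5 44.71875
top0 edge slope deg 0.35539815 normal [0.9  0.43] dist 0.14441861
top0 edge slope deg -0.21172014 normal [-0.43  0.9 ] dist 0.14720348
top0 edge slope deg -0.28601947 normal [-0.9  -0.43] dist 0.14992496
top0 edge slope deg 0.186519 normal [ 0.43 -0.9 ] dist 0.14687756
scene0 0.157 27.640581192636233 26.5 71.99805
scene0 0.16 27.56804349835187 26.0 61.398438
scene0 0.164 27.49232821219267 25.5 58.09375
scene0 0.168 27.33576921836709 26.0 54.65625
scene0 0.172 26.77644638055494 26.0 52.28125
scene0 edge slope deg 0.3587698 normal [0.9  0.43] dist 0.14742023
scene0 edge slope deg -0.44114688 normal [-0.43  0.9 ] dist 0.14806545
scene0 edge slope deg 0.36656383 normal [-0.9  -0.43] dist 0.14875758
scene0 edge slope deg 0.34789777 normal [ 0.43 -0.9 ] dist 0.14655101
```

Request:
apply_moves --claw '[0, 0, 0, 0, 0, 0, 0, 0, 0, 0, 0, 0, 0, 0, 0, 0, 0]' --xyz '[[0, 0, 0], [0, 0, 0.002], [0, 0, 0.002], [0, 0, 0.002], [0, 0, 0], [0, 0, 0], [0, 0, 0], [0, 0, 0], [0, 0, 0], [0, 0, 0], [0, 0, 0], [0, 0, 0], [0, 0, 0], [0, 0, 0], [0, 0, 0], [0, 0, 0], [0, 0, 0]]' --twist '[[0, 0, 0], [0, 0, 0], [0, 0, 0], [0, 0, 0], [0, 0, 0], [0, 0, 0], [0, 0, 0], [0, 0, 0], [0, 0, 0], [0, 0, 0], [0, 0, 0], [0, 0, 0], [0, 0, 0], [0, 0, 0], [0, 0, 0], [0, 0, 0], [0, 0, 0]]'

```text
clock: 12.05
position: [0.6782, 0.0717, 0.0703]
tool_rot: [3.142, -0.0, 1.308]
force: [0.0, 0.1, 0.0]
grip_width: -0.0002
finger_force: 0.0
```

```bash
python3 - <<'E'
from h import *
look("scene"); look("top"); look("scene")
s=bot.observe(); print(s["position"],s["force"])
E
```

```text
scene 12.05 r118 [(80.0, 8), (201.5, 52), (322.2, 8)] r137 [(200.5, 53), (323.0, 7)]
top 12.1 r118 [(12.2, 25), (32.8, 2), (85.5, 6), (276.2, 167)] r137 [(11.0, 22), (33.0, 5), (275.5, 168)]
scene 12.15 r118 [(86.5, 8), (201.8, 53), (328.5, 7)] r137 [(200.7, 54), (329.2, 7)]
[0.67818052 0.07172182 0.07028822] [ 0.10502529 -0.04233688  0.58698526]
```

Request:
apply_moves --claw '[0, 0, 0, 0, 0, 0]' --xyz '[[0, 0, 0.001], [0, 0, 0.001], [0, 0, 0], [0, 0, 0], [0, 0, 0], [0, 0, 0]]' --twist '[[0, 0, 0], [0, 0, 0], [0, 0, 0], [0, 0, 0], [0, 0, 0], [0, 0, 0]]'

```text
clock: 12.8
position: [0.6782, 0.0717, 0.0684]
tool_rot: [3.142, -0.0, 1.308]
force: [-0.5, 0.7, 0.1]
grip_width: 0.0001
finger_force: 0.0
```

```bash
python3 - <<'E'
from h import *
f=look("scene"); save(f,"pics/pre.png")
s=bot.observe(); print(s["clock"],s["position"],s["force"])
E
```

```text
scene 12.8 r118 [(6.3, 5), (124.8, 8), (201.8, 53), (247.0, 8)] r137 [(6.2, 6), (200.7, 54)]
12.85 [0.67817869 0.07170421 0.06829463] [ 0.49543866 -0.26614283  0.57007575]
```

Request:
apply_moves --claw '[0, 0, 0, 0, 0, 0]' --xyz '[[0, 0, 0], [0, 0, 0], [0, 0, 0.0055], [0, 0, 0.0005], [0, 0, 0], [0, 0, 0]]' --twist '[[0, 0, 0], [0, 0, 0], [0, 0, 0], [0, 0, 0], [0, 0, 0], [0, 0, 0]]'

```text
clock: 13.45
position: [0.6791, 0.0729, 0.0649]
tool_rot: [3.139, -0.002, 1.308]
force: [-10.3, 1.6, 36.5]
grip_width: -0.0001
finger_force: 18.2
```

```bash
python3 - <<'E'
from h import *
look("top");look("scene");f=look("scene")
s=bot.observe(); print(s["clock"],s["position"],s["force"])
u=proj(f,[*(C+.145*np.array([np.cos(.436),np.sin(.436)])),.065])[0]; v=u.astype(int)
im=f["img"][v[1]-60:v[1]+60,v[0]-80:v[0]+80]
cv2.imwrite("pics/stop.png",cv2.resize(im,(800,600),interpolation=cv2.INTER_CUBIC)[...,::-1])
E
```

```text
top 13.45 r118 [(12.2, 25), (33.3, 2), (145.5, 6), (276.0, 167)] r137 [(11.0, 22), (33.0, 6), (275.5, 168)]
scene 13.5 r118 [(24.0, 7), (143.2, 7), (201.2, 54), (265.8, 9)] r137 [(23.8, 7), (201.0, 54)]
scene 13.55 r118 [(24.2, 7), (143.2, 7), (201.2, 54), (265.8, 9)] r137 [(23.8, 7), (200.8, 55)]
13.6 [0.67915303 0.07291679 0.06492042] [-10.10894532   1.65090798  36.10799845]
```

View pics/stop.png

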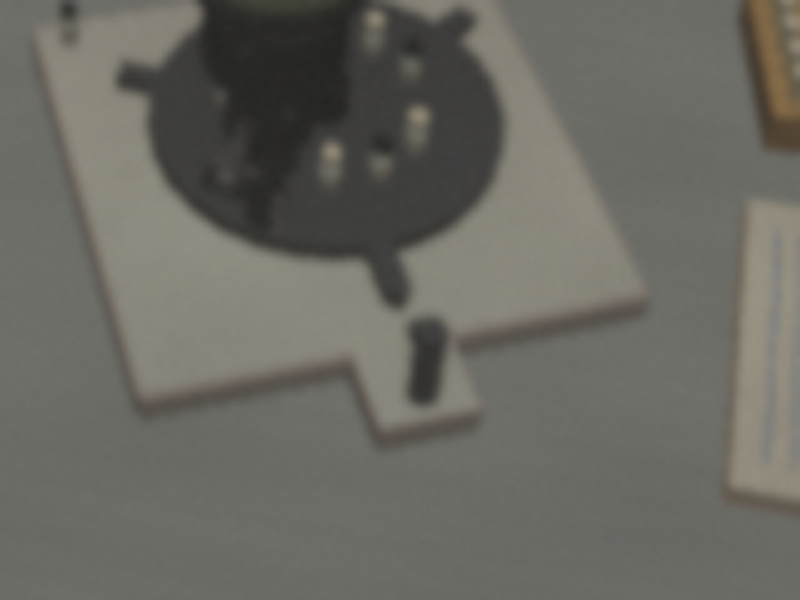

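Request:
apply_moves --claw '[0, 0, 0, 0, 0, 0, 0, 0, 0, 0, 0, 0, 0]' --xyz '[[0, 0, 0], [0, 0, 0], [0, 0, -0.0005], [0, 0, -0.0005], [0, 0, -0.0005], [0, 0, -0.0005], [0, 0, -0.0005], [0, 0, -0.001], [0, 0, -0.005], [0, 0, -0.02], [0, 0, -0.04], [0, 0, -0.04], [0, 0, 0]]' --twist '[[0, 0, 0], [0, 0, 0], [0, 0, 0], [0, 0, 0], [0, 0, 0], [0, 0, 0], [0, 0, 0], [0, 0, 0], [0, 0, 0], [0, 0, 0], [0, 0, 0], [0, 0, 0], [0, 0, 0]]'

```text
clock: 14.9
position: [0.6805, 0.0722, 0.1765]
tool_rot: [3.135, -0.003, 1.307]
force: [-0.4, 0.5, -0.3]
grip_width: -0.0002
finger_force: 0.0
```

```bash
python3 - <<'E'
from h import *
look("top");look("scene")
s=bot.observe(); print(s["clock"],s["position"],s["force"])
E
```

```text
top 14.9 r118 [(18.2, 37), (144.0, 6), (271.8, 176)] r137 [(17.8, 36), (272.5, 174)]
scene 14.95 r118 [(22.8, 7), (141.8, 7), (203.0, 28), (264.0, 8)] r137 [(22.3, 7), (200.8, 30)]
15.0 [0.67843418 0.07165936 0.17166463] [-0.8316479   0.2593378  -0.45838147]
```

Request:
apply_moves --claw '[0, 0, 0, 0, 0, 0, 0, 0, 0, 0]' --xyz '[[0, 0, 0], [0, 0, 0], [0, 0, 0], [0, 0, 0], [0, 0, 0], [0, 0, 0], [0, 0, 0], [0, 0, 0], [0, 0, 0], [0, 0, 0]]' --twist '[[0, 0, 0], [0, 0, 0], [0, 0, 0], [0, 0, 0], [0, 0, 0], [0, 0, 0], [0, 0, 0], [0, 0, 0], [0, 0, 0], [0, 0, 0]]'

```text
clock: 16.0
position: [0.6782, 0.0717, 0.1708]
tool_rot: [3.142, -0.0, 1.308]
force: [-0.1, -0.8, 0.5]
grip_width: 0.0002
finger_force: 0.0
```

```bash
python3 - <<'E'
from h import *
look("top");look("scene")
E
```

```text
top 16.0 r118 [(17.8, 36), (144.0, 6), (272.0, 175)] r137 [(16.2, 33), (273.0, 173)]
scene 16.05 r118 [(22.5, 7), (141.8, 7), (202.8, 28), (264.2, 9)] r137 [(22.3, 7), (200.5, 30)]
```

```bash
python3 -c "
from workcell import bot
print(bot.job_done())"
```

```text
the job is handed in; nothing more can be done
None
```

The carousel was flicked anticlockwise to about 2.9 rad/s and ran freely past the pointer twice. I braked it on the third approach, and it now rests with the tongue tip about 2–3 mm from the pointer line, finger clear. The job is handed in, at about 16 s of the 58 s allowed.

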